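Bring the day counter to the start of the week

ROBOT

A 6-joint arm with a two-finger parallel gripper is mounted at the origin on a cart in front of the work surface, level with it; the furniture and walls round the work are solid. World frame = base frame: x ahead of the robot, y to its left, z up, the work surface at z = 0. Lengths are in mm, angles in degrees, forces in N, time in s.
With the tool pointing down it reaches from about 350 to 850 mm from the base axis. Payload 8.1 kg.
Tool frame: the origin (TCP) lies between the finger pads; the fingertips stand r.nose_length ahead of it and the grasp point (between the pads) lies 3 mm ahead of it (r.nose_length is the distance from the TCP to the fingertips, in mm); x points along the fingers, y is the direction in which the jaws open and shut, and the axes are right-handed (so a half turn about x gives the same grasp; the last joint's range is limited). The gripper opens to 85 mm and grips with 20 to 120 N. Pads are 22 mm wide; open, the fingers measure 114 mm over their backs; the gripper's body (76 mm by 85 mm) begins 54 mm behind the grasp point. The pads swing forward as they close: fully open they stand 13 mm farther back than shut.
Start: joints at [-80.008, 7.471, 85.268, -0, 87.261, -4.893], TCP at [154.153, -579.864, 217.592] pointing down, gripper open.
Joint ranges: [-169.43, 169.43], [-51.17, 129.36], [1.28, 143.12], [-76.62, 256.62], [0, 156.53], [-152.29, 152.29]. Speed limits (degrees/s): [136.94, 136.94, 159.86, 180, 180, 180].

INTERFACE

Orientations are given as [roll, pitch, yaw] about the fixed x, y, z axes, in that order (R = Rz(yaw) Ry(pitch) Rx(roll)).
In Python, from bench import sense, optics, order, r gives the robot as it stands.
- The arm moves only by the tool carry_out, never from a script. Its argument "commands" is one flat list of numbers, 7 for each row, row after row: the shift along the tool's x, y, z in m, then the turn, a rotation vector about the tool's x, y, z in degrees, then the closure, from -1 (fully open) to 1 (shut), so that 0 is half open. A call has 1 to 12 rows; each row is the pose to reach, as a shift and turn from the pose measured when the call began, along the tool's axes at that moment; what a row does not reach only later rows make up. A row lasts 1/8 s, in which the tool goes at most 62.5 mm and 10.7 degrees, less where a joint would pass 70% of its speed; a pose out of reach is approached as far as the arm can. A call with a gripper value outside its range is refused whole. The fingers move at their own pace and stop on an object; "grip_force" is the grip in N (left out, the last holds). Time passes only in rows, so rows that repeat a pose let the fingers close. It gives the time, the measured TCP pose, the force and the opening at its end, in the units of the state.
- sense(): the state, without advancing time (a new reading comes with each control period).
- optics.snapshot(name): name is "side" or "top"; returns (picture, depth): 400x640x3 uint8, red, green, blue; 400x640 float32, mm along the optical axis (not along the pixel's ray), 0 where there is no reading.
- optics.calibration(name): a dict with "mtx" (3x3 intrinsics, pixels), "k1" (the pictures are not rectified: a ray, as slopes to the right and down, at radius r is drawn at 1 + k1 r^2 times it, then the intrinsics apply), "extrinsics" (4x4, takes a point from camera to world coordinates). Camera axes: x right, y up, looking along -z (the intrinsics and any distortion apply to the point x, -y, -z); pixel columns grow to the right and rows downward; lengths in mm; the calibration is good to about 2 mm. A picture is of the moment at which its call begins. calibration takes no time and is no camera call.
- order.hand_in(): hands the job in, once; it reports no verdict.
The state is a dict: "time": time; "joint_pos": joint angles; "qd": joint speeds; "joint_efforts": joint torques, N m; "tool_pos": TCP position; "tcp_rot": TCP orientation; "ft_force": force on the tool from outside, world axes, zero at the start; "wrist_torque": the same for the moment, N m; "finger_gap": finger opening in mm.
Only numpy, scipy, OpenCV 4.12 (cv2) and the standard library are available. Lean on these libraries where they do the work, as an engineer would, in place of code of your own. Each camera call takes 0.05 s, during which the arm holds its last target. There are 200 camera calls.

TASK

Flick the top of the day counter's toothed wheel away from the robot with a fingertip, click by click, until the one broad tooth rests in line with the two index fins, and do not click it past them. Touch the wheel gently; do not lift or push the counter about, and leave the salt shaker, honey jar and spice jar where they stand.

Things in the scene. Friction and masses are not known exactly. Their poses are not given: they have to be found in the camera images.
- counter: day counter: dark steel stand 138 (x) x 88 (y) mm, 0.9 kg, loose on rubber feet. Origin: centre of its underside; z up; +x: the way the top of the wheel is flicked, its near side is -x. Side blocks 40 mm high leave a slot 32 mm wide in which an aluminium wheel turns on a level axle along y; cheeks up to 80 mm high (16 to 24 mm either side of the middle) carry it.
- day_wheel (a joint): angle of the wheel (rad), grows as its top moves to the counter's +x. Springs make it rest at whole clicks (multiples of 0.8976) from 0 to 6, with stops just beyond. Goal: 5 clicks = 4.488; the start is 2 to 4 clicks short. One click needs 1 to 3 N at a tooth; past half way it snaps on by itself. A fingertip 12 to 15 mm below the highest tooth tip height (107 mm) holds a tooth well.
- axle (a point): middle of the axle, 62 mm above the counter's underside. The wheel has a hub of 27 mm radius and 7 teeth 51.4 deg apart, tips 45 mm from the axle, 7 mm thick along the rim; six are 11 mm wide along the axle, one 29 mm. At rest two teeth stand 25.7 deg before and behind straight up, tips 20 mm before and behind the axle, 103 mm high: pushing the near one over to the far one's place is one click.
- broad_tooth (a point): middle of the tip of the one broad tooth (29 mm wide along the axle), 45 mm from the axle; it turns with the wheel, and at the goal it is the near one of the two top teeth
- index_fin (a point): between the ends of the two index fins, one on each cheek (16 to 24 mm either side of the middle), 26 mm from the axle on a line that leans 25.7 deg from straight up towards the counter's -x; fixed to the stand. At the goal the broad tooth continues this line
- salt_shaker: salt shaker with grey cap, 44 mm across, 90 mm high, stands to the left (+y) of the counter; origin: centre of its underside
- honey_jar: honey jar with pale lid, 64 mm across, 96 mm high, to the right (-y) of the counter; origin: centre of its underside
- spice_jar: glass spice jar with red lid, 45 mm across, 106 mm high, beyond the salt shaker; origin: centre of its underside
There are look-alikes about, which are no part of the job. Leave any blue look-alike of the spice_jar alone.

How it is judged (in metres and radians):
At the end, for the whole second after the job is handed in: The wheel rests in the click with the broad tooth in line with the index fins (within 0.15 rad of 4.488), the counter stands flat within 20 mm of where it stood, and the salt shaker, honey jar and spice jar stand upright within 15 mm of where they stood (value of joint day_wheel between 4.338 and 4.638 rad and velocity of joint day_wheel between -0.1 and 0.1 rad/s and distance of counter from where it was at the start of the episode below 0.02 m and angle between counter's own z axis and vertical below 0.05 rad and distance of each of salt_shaker, honey_jar, spice_jar from where it was at the start of the episode below 0.015 m and angle between each of salt_shaker, honey_jar, spice_jar's own z axis and vertical below 0.1 rad); the robot touches nothing.
It fails at once if the wheel is turned more than half a click past the index fins (value of joint day_wheel above 4.937 rad).
It fails at once if the wheel or its stand is pressed with more than 30 N (contact force between the fingers and counter above 30 N).
It fails at once if the counter is lifted, tipped or pushed about (20 mm, or 0.15 rad) (distance of counter from where it was at the start of the episode above 0.02 m or angle between counter's own z axis and vertical above 0.15 rad).
It fails at once if the salt shaker, honey jar or spice jar is moved by 15 mm (distance of any of salt_shaker, honey_jar, spice_jar from where it was at the start of the episode above 0.015 m).
It also fails if it takes over 54 s, if anything falls off the work surface, if the arm or the gripper's body presses on something with over 40 N, if the wrist force passes 120 N, or if a joint passes its speed limit or range.

## Working session

There is one attempt and no reset: what is moved stays moved. The work goes in short steps, Python scripts to look and compute and a tool call to move; the robot and the scene stay as the last step left them, time stands still between calls to the robot, and variables do not carry over. Pictures are saved under pics/ and viewed, about 8 in all and at most 12, crops included, and the job is handed in when it is done.

Besides the shell and the picture viewer there is one more tool, called after ">>>" as name(argument=value, ...) on one line, values as JSON. carry_out: Moves the arm, as the interface text tells. Its arguments: {"type":"object","properties":{"commands":{"type":"array","items":{"type":"number"}},"grip_force":{"type":"number"}},"required":["commands"]}

```bash
mkdir -p pics; cat > h.py <<'E'
import numpy as np, cv2
from bench import sense, optics, order, r
from scipy.spatial.transform import Rotation as R
def snap(n):
    p,d=optics.snapshot(n); return p,d,optics.calibration(n)
def world(d,c):
    """HxWx3 world coords for every pixel"""
    h,w=d.shape; M=np.array(c['mtx'],float)
    u,v=np.meshgrid(np.arange(w),np.arange(h))
    a=(u-M[0,2])/M[0,0]; b=(v-M[1,2])/M[1,1]
    x,y=a.copy(),b.copy()
    for _ in range(8):
        s=1+c['k1']*(x*x+y*y); x,y=a/s,b/s
    P=np.stack([x*d,-y*d,-d,np.ones_like(d)],-1)
    return (P@np.array(c['extrinsics']).T)[...,:3]
def proj(p,c):
    M=np.array(c['mtx'],float);q=np.linalg.inv(np.array(c['extrinsics']))@np.append(p,1)
    x,y=q[0]/-q[2],-q[1]/-q[2]; s=1+c['k1']*(x*x+y*y)
    return M[0,0]*x*s+M[0,2],M[1,1]*y*s+M[1,2]
E
python3 - <<'E'
from h import *
print(sense()); print(r.nose_length)
for n in("side","top"):
    p,d,c=snap(n); np.savez(f'{n}0.npz',p=p,d=d); cv2.imwrite(f'pics/{n}0.png',p[...,::-1]); print(n,c)
E
```

```text
{'time': 0.0, 'joint_pos': array([-8.00085333e+01,  7.51557564e+00,  8.53286653e+01, -1.04215506e-03,
        8.72617848e+01, -4.89402956e+00]), 'qd': array([-0.02269528,  0.13675475,  0.0425365 , -0.00483988, -0.04217039,
       -0.02920365]), 'joint_efforts': array([-9.97178977e-04, -5.69409907e+01, -5.00541580e+01, -1.96340311e-04,
        1.51580293e-02,  2.36025318e-05]), 'tool_pos': array([ 154.0383836 , -579.2978772 ,  216.54546789]), 'tcp_rot': array([-94.33156583,  89.89396912, 100.55398118]), 'ft_force': array([ 0.57274309, -0.50115462, -0.07126358]), 'wrist_torque': array([0.02561953, 0.00949564, 0.01197031]), 'finger_gap': 85.46109111778411}
22.0
side {'mtx': array([[418.70516139,   0.        , 314.90353994],
       [  0.        , 418.70516139, 197.83979587],
       [  0.        ,   0.        ,   1.        ]]), 'k1': -0.10785563201265307, 'extrinsics': array([[ 9.30183029e-01,  2.45053732e-01, -2.73328011e-01,
         2.67134490e+02],
       [-3.66818338e-01,  5.91512626e-01, -7.18023064e-01,
        -5.56559354e+02],
       [-1.42772620e-02,  7.68154595e-01,  6.40105208e-01,
         6.57245220e+02],
       [ 0.00000000e+00,  0.00000000e+00,  0.00000000e+00,
         1.00000000e+00]])}
top {'mtx': array([[485.07068217,   0.        , 326.90233226],
       [  0.        , 485.07068217, 198.28848765],
       [  0.        ,   0.        ,   1.        ]]), 'k1': 0.04012617675820414, 'extrinsics': array([[-2.79333913e-02,  9.95438468e-01, -9.12249000e-02,
         4.21181488e+02],
       [-9.99581588e-01, -2.71305665e-02,  1.00289948e-02,
         6.44632295e+01],
       [ 7.50826399e-03,  9.14668743e-02,  9.95779813e-01,
         1.04773071e+03],
       [ 0.00000000e+00,  0.00000000e+00,  0.00000000e+00,
         1.00000000e+00]])}
```

View pics/side0.png

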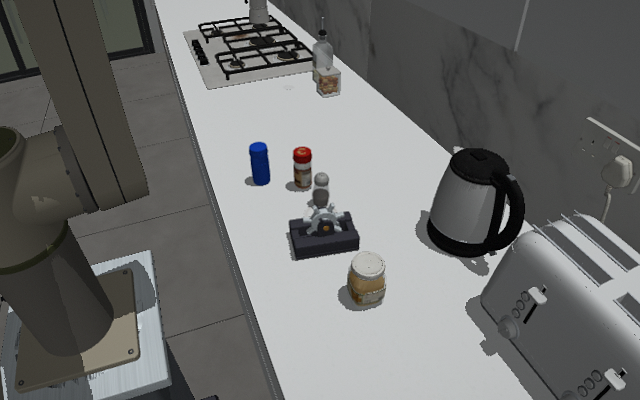

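View pics/top0.png

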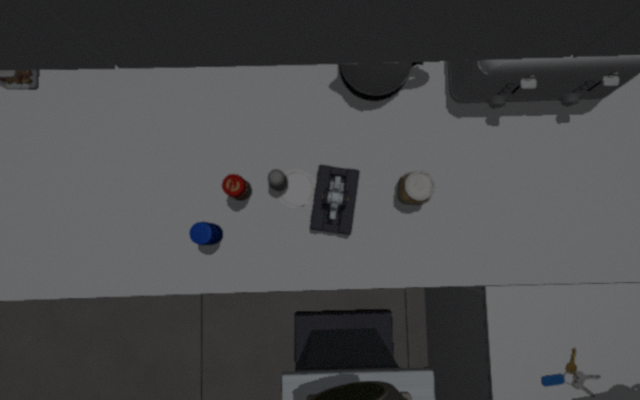

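The side view shows the counter at (323,235), honey jar (367,278), salt shaker (321,188), red spice jar (302,168) and blue look-alike (260,163). In the top view the counter is at (335,199), salt (277,180), red (236,187), blue (206,233) and honey (414,188). Next I measure their poses and take a close crop.

```bash
python3 - <<'E'
from h import *
ims=[]
for n,(u0,v0,u1,v1) in(("side",(280,190,370,265)),("top",(300,155,370,245))):
    z=np.load(n+'0.npz');p,d=z['p'],z['d'];c=optics.calibration(n);W=world(d,c)
    roi=np.zeros(d.shape,bool);roi[v0:v1,u0:u1]=1
    X=W[roi&(d>0)]
    s=X[(X[:,2]>30)&(X[:,2]<46)]
    rect=cv2.minAreaRect(s[:,:2].astype(np.float32)); print(n,'block top z',np.median(s[:,2]),'rect',rect,len(s))
    t=X[X[:,2]>85]; print(' wheel top',len(t),t.mean(0) if len(t) else'',t.max(0) if len(t) else'', t.min(0))
    for nm,(u,v) in dict(salt={'side':(321,180),'top':(277,178)},honey={'side':(368,262),'top':(416,185)},spice={'side':(302,153),'top':(235,185)}).items() if 0 else []:pass
    cr=p[v0:v1,u0:u1,::-1]; cr=cv2.convertScaleAbs(cr,alpha=1.0 if n=='side' else 1.8)
    ims.append(cv2.resize(cr,(int((u1-u0)*560/(v1-v0)) if n=='top' else 400, 560 if n=='top' else 333),interpolation=cv2.INTER_CUBIC))
    for nm,q in dict(salt=((321,179),(276,177)),honey=((368,264),(417,183)),spice=((302,154),(234,184))).items():
        u,v=q[n=='top']; print(nm,W[v,u].round(1))
H=560; a=np.zeros((H,sum(i.shape[1] for i in ims),3),np.uint8);x=0
for i in ims:a[:i.shape[0],x:x+i.shape[1]]=i;x+=i.shape[1]
print(a.shape);cv2.imwrite('pics/crop1.png',a)
E
```

```text
side block top z 38.12767066851177 rect ((517.1354370117188, 78.50880432128906), (172.8860626220703, 137.7960205078125), 80.08118438720703) 1391
 wheel top 367 [517.11832653 -53.0720029   93.48666174] [542.31973588  62.25819694 105.09891174] [ 488.80607993 -131.79517922   85.07648941]
salt [550.5 146.6  81.1]
honey [ 526.8 -131.8   95.3]
spice [533.6 223.4 106.2]
top block top z 38.59875559996112 rect ((512.0629272460938, 39.36116409301758), (87.28883361816406, 137.7907257080078), 80.29492950439453) 1770
 wheel top 169 [510.90041226  38.98703353  93.0467084 ] [533.84740752  64.68038333 106.69354878] [490.3335038   18.94536088  85.11571021]
salt [554.9 155.3  84.4]
honey [ 534.  -124.1   95. ]
spice [540.5 235.4 104.9]
(560, 835, 3)
```

View pics/crop1.png

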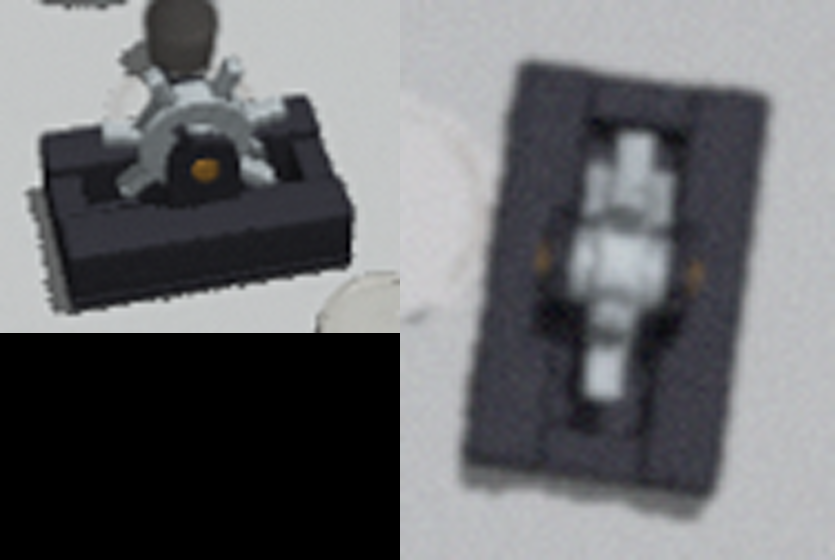

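```bash
python3 - <<'E'
from h import *
yaw=np.deg2rad(-9.7); ex=np.array([np.cos(yaw),np.sin(yaw)]);ey=np.array([-ex[1],ex[0]])
for n,o in(("top",(512,39.4)),("side",(517.1,39.4))):
    z=np.load(n+'0.npz');p,d=z['p'],z['d'];W=world(d,optics.calibration(n))
    q=W[...,:2]-o; x=q@ex;y=q@ey;h=W[...,2]; br=p.mean(-1)
    if n=='side': # find centre from symmetric block extents
        m=(h>33)&(h<43)&(abs(x)<85)&(abs(y)<60)&(br<90); print('side ext',x[m].min(),x[m].max(),y[m].min(),y[m].max())
    g={}
    m=(abs(x)<52)&(abs(y)<24)&(d>0)
    for i,j in zip(*np.nonzero(m)):
        k=(int(round(x[i,j]/4)),int(round(y[i,j]/4))); 
        if k not in g or h[i,j]>g[k][0]: g[k]=(h[i,j],br[i,j])
    print(n,'rows x far->near, cols y +24..-24 : z/bright*')
    for a in range(13,-14,-1): print('%4d'%(a*4),' '.join('%3d%s'%(g[(a,b)][0],'*' if g[(a,b)][1]>(60 if n=="top" else 110) else ' ') if (a,b) in g else '  . ' for b in range(6,-7,-1)))
E
```

```text
top rows x far->near, cols y +24..-24 : z/bright*
  52  39   41   35    8    8    .    .    .    8   10   32   38   39 
  48  42   40   39    8   10    .    .    .    9*  10   36   39   39 
  44  40   40   36    8    9   75*  71*  72*   9   11   36   41   38 
  40  38   40   34   14    9*  75*  75*  78*   8*   9   38   40   39 
  36  39   40   37   37*  40*  75*  75*  78*  42*  34*  34   39   39 
  32  37   42   36   41*  41*  74*  75*  71*  42*  42*  39*  41   38 
  28  39   39   36   45*  46*  72*  72*  75*  43*  45*  38   38   40 
  24  42   39   41   50*  70*   .    .   71*  50*  51*  38   40   40 
  20  39   37   38   51*  76* 104* 103* 103*  80*  50*  31   40   42 
  16   .   71   68   49   83  105* 106* 104*  82*  47*  68   71   69 
  12  75   76   75   66   88*  99   95   98   89*  69*  73   74    . 
   8  75   79   75   70*  89*  90*  92*  89*  71*  72*  72   80   75 
   4  63   80   78   75*  77*  90*  91*  88*  89*  75*  78   78   78 
   0  80   80   80   75*  85*  90*  89*  89*  90*  77*  78   82   76 
  -4  81   80   79   75*  89*  91*  88*  89*  87*  73*  81   79   77 

[... 2162 characters left out ...]
 
 -16   .   85   86    .    .   87   94   90*  89*  89*  85   84   86 
 -20   .    .   15   10    .    .  102  100*  99*  80    .   85   85 
 -24   .    .   18    9   79* 101* 102* 104* 104*  86*   .   67   67 
 -28   .    .   15   12    .   78* 101* 101*  99*  74    .   38    . 
 -32   .   36   39   10    .   75*  74   74   75   59    .   38   40 
 -36   .   39   40   38    .   71*  72*  72*  73*   .    .   38   37 
 -40   .   40   38   10   11   38   73*  73*  74*   .    .   37   38 
 -44   .   39   41   37    .   73*  73*  74*  75*   .    .   38   38 
 -48  40   39   38   22    .   74*  74*  74*  73*   .    .   39   38 
 -52  38   39   38   33   12    .   71   70    .    .    .   36   38
```

Both depth maps show the 29 mm tooth low on the far side (x about +30, z about 40 mm). That means the wheel is at click 1, so it needs 4 clicks. The other 29 mm-ish shapes at the top are the hub, with narrow 11 mm teeth. Counter centre is about (511, 38), yaw −9.7°. Next I work out the approach.

```bash
cat >> h.py <<'E'
C=np.array([511.,38.]); YAW=-9.7
ex=np.array([np.cos(np.deg2rad(YAW)),np.sin(np.deg2rad(YAW)),0]);ey=np.array([-ex[1],ex[0],0])
def cur():
    s=sense(); return s,R.from_euler('xyz',s['tcp_rot'],degrees=True)
def to(cx,cy,z):
    """shift (tool axes, m) & rotvec (deg) bringing TCP to counter coords, tool down, tool z along +-ex"""
    s,Q=cur(); P=np.append(C,0)+cx*ex+cy*ey+[0,0,z]
    best=None
    for sg in(1,-1):
        T=R.from_matrix(np.stack([[0,0,-1],np.cross(sg*ex,[0,0,-1]),sg*ex],1))
        rv=(Q.inv()*T).as_rotvec(degrees=True)
        if best is None or np.linalg.norm(rv)<np.linalg.norm(best):best=rv
        if sg==1: print('alt+',rv.round(2))
    print('shift',(Q.inv().apply(P-s['tool_pos'])/1000).round(4),'rot',best.round(2))
def st():
    s,Q=cur();q=s['tool_pos']-np.append(C,0)
    print('t',s['time'],'counter xyz',(q@ex).round(2),(q@ey).round(2),q[2].round(2),'gap',s['finger_gap'].round(1),'F',s['ft_force'].round(2),'\nR cols',Q.as_matrix().round(3).tolist(),'j',s['joint_pos'].round(1))
E
python3 -c "
from h import *
st();to(-75,0,200)"
```

```text
Traceback (most recent call last):
  File "h.py", line 36, in st
    print('t',s['time'],'counter xyz',(q@ex).round(2),(q@ey).round(2),q[2].round(2),'gap',s['finger_gap'].round(1),'F',s['ft_force'].round(2),'\nR cols',Q.as_matrix().round(3).tolist(),'j',s['joint_pos'].round(1))
                                                                                          ^^^^^^^^^^^^^^^^^^^^^
AttributeError: 'float' object has no attribute 'round'
```

```bash
sed -i "s/s\['finger_gap'\].round(1)/round(s['finger_gap'],1)/" h.py
python3 -c "
from h import *
st();to(-75,0,200)"
```

```text
t 0.1 counter xyz -247.82 -668.66 216.65 gap 85.3 F [ 0.57 -0.54  0.02] 
R cols [[-0.0, 0.257, -0.966], [0.002, -0.966, -0.257], [-1.0, -0.002, -0.0]] j [-80.    7.5  85.3   0.   87.3  -4.9]
alt+ [-1.5542e+02 -1.3000e-01  2.0000e-02]
shift [ 0.0176 -0.5361 -0.4353] rot [2.458e+01 1.000e-02 1.000e-01]
```

>>> carry_out(commands=[0.018, -0.05, -0.04, 2, 0, 0, 1, 0.018, -0.1, -0.08, 5, 0, 0, 1, 0.018, -0.15, -0.12, 7, 0, 0, 1, 0.018, -0.2, -0.16, 9, 0, 0, 1, 0.018, -0.245, -0.2, 12, 0, 0, 1, 0.018, -0.295, -0.24, 14, 0, 0, 1, 0.018, -0.345, -0.28, 16, 0, 0, 1, 0.018, -0.395, -0.32, 18, 0, 0, 1, 0.018, -0.445, -0.36, 20, 0, 0, 1, 0.018, -0.495, -0.4, 22, 0, 0, 1, 0.018, -0.536, -0.435, 24.6, 0, 0.1, 1, 0.018, -0.536, -0.435, 24.6, 0, 0.1, 1], grip_force=30)

```text
time: 1.6
tool_pos: [437.1, 54.2, 199.1]
tcp_rot: [-27.4, 89.9, 143.2]
ft_force: [-0.2, 0.1, -0.3]
finger_gap: -0.2
```

```bash
python3 - <<'E'
from h import *
st();to(-75,0,140)
p,d,c=snap("side");u,v=map(int,proj(np.r_[C,90]-[50,0,-30],c));print(u,v)
cv2.imwrite('pics/s1.png',cv2.resize(p[v-80:v+80,u-90:u+90,::-1],None,fx=3.5,fy=3.5,interpolation=cv2.INTER_CUBIC))
for n,(p,d,c) in (("side",(p,d,c)),("top",snap("top"))):
    W=world(d,c);q=W-np.append(C,0);x=q@ex;y=q@ey;m=(x>-110)&(x<-45)&(abs(y)<40)&(q[...,2]>130)&(q[...,2]<230)&(d>0)
    X=np.stack([x[m],y[m],q[...,2][m]],1)
    for z0 in (170,180,190,200,210): 
        k=abs(X[:,2]-z0)<5
        if k.any(): print(n,z0,k.sum(),X[k].min(0).round(1),X[k].max(0).round(1))
    print('lowest',X[:,2].min(),np.percentile(X[:,2],2))
E
```

```text
t 1.6 counter xyz -75.61 3.51 199.09 gap -0.2 F [-0.16  0.14 -0.27] 
R cols [[-0.001, -0.164, -0.987], [0.001, -0.987, 0.164], [-1.0, -0.001, 0.001]] j [  0.4 -17.5 110.8   0.   86.9  99.8]
alt+ [-1.7972e+02 -6.0000e-02  1.1000e-01]
shift [ 0.0591  0.0036 -0.0007] rot [0.28 0.07 0.04]
299 204
side 210 12 [-82.9  -2.9 210.9] [-6.810e+01 -2.000e-01  2.148e+02]
lowest 210.8726385884758 211.57819941330163Traceback (most recent call last):
  File "<stdin>", line 11, in <module>
    return umr_minimum(a, axis, None, out, keepdims, initial, where)
ValueError: zero-size array to reduction operation minimum which has no identity
```

View pics/s1.png

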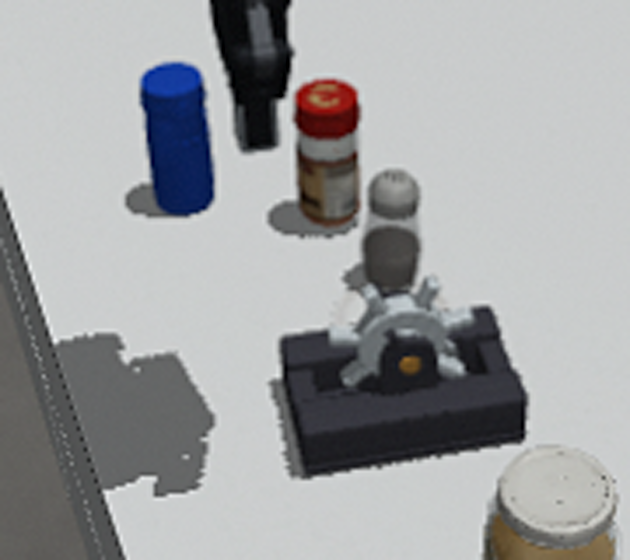

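>>> carry_out(commands=[0.04, 0.0035, 0, 0.3, 0, 0, 1, 0.07, 0.0035, -0.005, 0.3, 0, 0, 1, 0.082, 0.0035, -0.01, 0.3, 0, 0, 1, 0.082, 0.0035, -0.015, 0.3, 0, 0, 1, 0.082, 0.0035, -0.015, 0.3, 0, 0, 1])

```text
time: 2.33
tool_pos: [451.7, 44.6, 118.5]
tcp_rot: [141.4, 90.0, -48.5]
ft_force: [0.1, -0.5, 0.2]
finger_gap: 0.1
```

```bash
python3 - <<'E'
from h import *
st()
p,d,c=snap("side");u,v=map(int,proj(np.r_[C,80]-[20,0,0],c));print(u,v)
for k in ((-11,0,-22),(11,0,-22),(-11,0,-2),(11,0,-2)):
    s,_=cur();q=s['tool_pos']+k[0]*ex+[0,0,k[2]]-14*ey;uu,vv=proj(q,c);print(k,((uu-u+50)*6),((vv-v+45)*6))
cv2.imwrite('pics/s2.png',cv2.resize(p[v-45:v+45,u-50:u+60,::-1],None,fx=6,fy=6,interpolation=cv2.INTER_CUBIC))
E
```

```text
t 2.325 counter xyz -59.55 -3.45 118.54 gap 0.1 F [ 0.1  -0.49  0.19] 
R cols [[0.0, -0.172, -0.985], [-0.0, -0.985, 0.172], [-1.0, 0.0, -0.001]] j [ -0.8 -11.8 114.5  -0.   77.2  99.1]
314 215
(-11, 0, -22) 157.3489815847646 288.3807562909851
(11, 0, -22) 222.8609795805421 278.5208218169111
(-11, 0, -2) 154.1272369282642 243.03445116952378
(11, 0, -2) 220.68480292333538 233.18550380551687
```

View pics/s2.png

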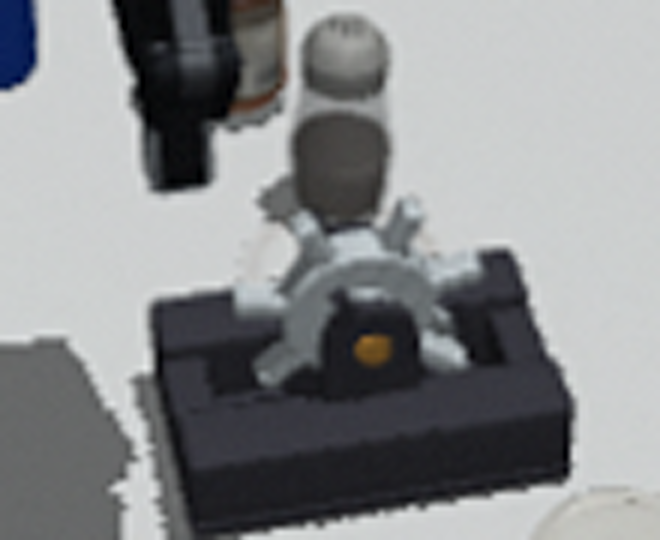

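The picture shows the closed fingertip at crop (180,185). My projection put it at (190,283), so it stands higher or deeper than the model says. I'll measure it in depth from both cameras.

```bash
python3 - <<'E'
from h import *
st()
for n in("side","top"):
    p,d,c=snap(n);W=world(d,c);q=W-np.append(C,0);x=q@ex;y=q@ey;z=q[...,2]
    s,_=cur();print(n,'TCP px',proj(s['tool_pos'],c),'C axle px',proj(np.r_[C,62],c))
    if n=='side':
        for v in range(170,206,3): print(v,[(u,)+tuple(int(k[v,u]) for k in(x,y,z))+(int(d[v,u]),) for u in range(288,302,4)])
    m=(x>-100)&(x<-30)&(abs(y)<40)&(z>60)&(z<300)&(d>0)
    X=np.stack([x[m],y[m],z[m]],1);print(n,len(X));
    for a in range(60,300,15):
        k=(X[:,2]>=a)&(X[:,2]<a+15)
        if k.any():print(a,k.sum(),X[k].min(0).round(),X[k].max(0).round())
p,d,c=snap("top");cv2.imwrite('pics/t2.png',cv2.resize(p[120:280,220:440,::-1],None,fx=3.6,fy=3.6,interpolation=cv2.INTER_CUBIC))
E
```

```text
t 2.375 counter xyz -59.68 -3.27 118.55 gap 0.2 F [-0.05 -0.72  0.05] 
R cols [[0.001, -0.172, -0.985], [-0.0, -0.985, 0.172], [-1.0, 0.0, -0.001]] j [ -0.8 -11.8 114.5  -0.   77.2  99.1]
side TCP px (np.float64(293.8971694947388), np.float64(204.35027441887556)) C axle px (np.float64(323.15570186310333), np.float64(219.75470145463183))
170 [(288, -70, -35, 227, 731), (292, -65, -46, 233, 720), (296, -58, -46, 232, 722), (300, -47, -20, 212, 756)]
173 [(288, -70, -27, 214, 746), (292, -65, -48, 228, 721), (296, -59, -50, 229, 720), (300, -47, -19, 205, 761)]
176 [(288, -69, -17, 200, 762), (292, -65, -44, 219, 731), (296, -59, -54, 225, 719), (300, -51, -46, 218, 731)]
179 [(288, -73, -46, 216, 729), (292, -67, -60, 225, 714), (296, -60, -60, 223, 716), (300, -54, -62, 224, 715)]
182 [(288, -72, -42, 205, 739), (292, -68, -62, 220, 716), (296, -61, -63, 219, 716), (300, -54, -64, 219, 717)]
185 [(288, -73, -40, 197, 746), (292, -68, -58, 210, 725), (296, -60, -53, 205, 733), (300, -53, -52, 203, 736)]
188 [(288, -72, -34, 186, 757), (292, -65, -32, 183, 762), (296, -58, -33, 182, 763
[... 625 characters left out ...]
   5.  75.]
75 4 [-43.  -3.  75.] [-41.   3.  76.]
120 10 [-68. -11. 131.] [-52.  -7. 134.]
135 56 [-72. -18. 135.] [-51.   0. 150.]
150 64 [-72. -18. 150.] [-51.  -5. 164.]
165 11 [-74. -34. 170.] [-51.   9. 180.]
180 39 [-77. -39. 180.] [-50. -10. 195.]
195 62 [-78. -39. 197.] [-45.  13. 209.]
210 61 [-79. -35. 210.] [-43.   5. 225.]
225 116 [-81. -40. 225.] [-42.   9. 240.]
240 73 [-78. -40. 240.] [-50. -13. 255.]
255 193 [-97. -40. 255.] [-32.  -3. 270.]
270 284 [-97. -40. 270.] [-32.  -1. 285.]
285 311 [-97. -40. 285.] [-31.  -4. 300.]
top TCP px (np.float64(332.916435667132), np.float64(226.7989977331177)) C axle px (np.float64(335.00731555305384), np.float64(198.30560789532097))
top 0
```

View pics/t2.png

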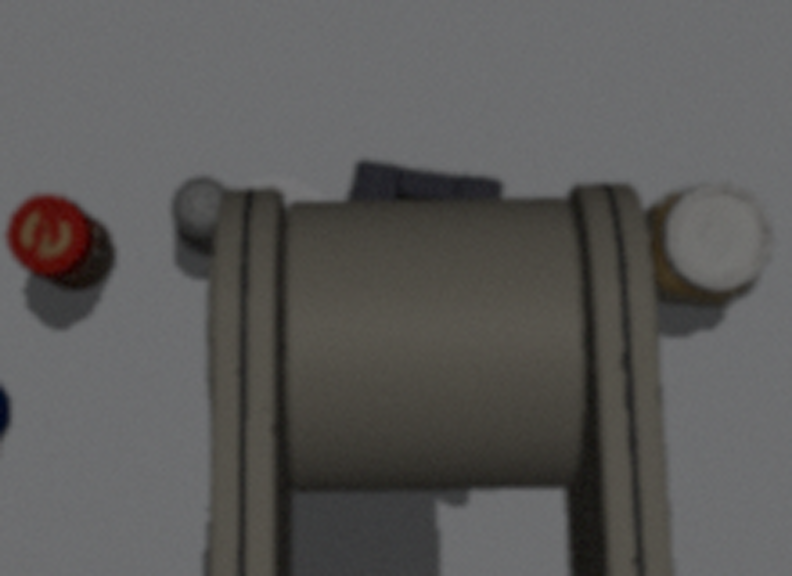

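Depth and picture agree that the tip bottom is at z≈131 with the TCP at 118.5, so the tip is about 12 mm above the reported TCP instead of 22 mm below. The x position fits (−72 to −51). I'll back off 6 mm, lower by 30 mm, where both readings are clear of the stand, and measure again.

>>> carry_out(commands=[0, -0.0035, 0.006, 0, 0, 0, 1, 0.015, -0.0035, 0.006, 0, 0, 0, 1, 0.03, -0.0035, 0.006, 0, 0, 0, 1, 0.03, -0.0035, 0.006, 0, 0, 0, 1])

```text
time: 3.02
tool_pos: [443.9, 49.7, 85.6]
tcp_rot: [15.3, 89.7, -174.5]
ft_force: [1.0, 0.5, 0.2]
finger_gap: 0.4
```

```bash
cat >> h.py <<'E'
def tip(name):
    st();p,d,c=snap("side");W=world(d,c);q=W-np.append(C,0);x=q@ex;y=q@ey;z=q[...,2]
    m=(x>-100)&(x<60)&(y<10)&(y>-40)&(z>50)&(z<180)&(d>0)&(p.mean(-1)<70)
    for a in range(50,180,6):
        k=m&(z>=a)&(z<a+6)
        if k.sum()>2:print(a,k.sum(),[f'{t[k].min():.0f}..{t[k].max():.0f}' for t in(x,y)],'u',np.nonzero(k)[1].min(),np.nonzero(k)[1].max())
    u,v=314,215
    cv2.imwrite(name,cv2.resize(p[v-45:v+45,u-50:u+60,::-1],None,fx=6,fy=6,interpolation=cv2.INTER_CUBIC))
E
python3 -c "
from h import *
tip('pics/s3.png')"
```

```text
t 3.025 counter xyz -68.12 0.23 85.58 gap 0.4 F [1.03 0.52 0.17] 
R cols [[-0.004, -0.171, -0.985], [-0.0, -0.985, 0.171], [-1.0, 0.001, 0.004]] j [ -0.2 -10.5 117.1  -0.   73.7  99.7]
50 31 ['-18..20', '-25..-7'] u 317 333
56 32 ['-18..16', '-26..-19'] u 317 333
62 30 ['-18..16', '-25..-21'] u 317 333
68 41 ['-45..14', '-24..1'] u 302 332
74 23 ['-11..9', '-25..-21'] u 320 330
80 13 ['-13..3', '-26..-17'] u 319 327
98 8 ['-77..-61', '-6..-4'] u 286 294
104 14 ['-77..-60', '-12..-3'] u 286 294
110 23 ['-78..-60', '-14..-4'] u 285 294
116 20 ['-76..-60', '-15..-5'] u 286 294
122 24 ['-79..-60', '-13..-5'] u 284 294
128 7 ['-75..-62', '-14..-9'] u 287 293
140 3 ['-76..-57', '-29..-28'] u 287 297
146 21 ['-81..-59', '-34..-11'] u 283 296
152 11 ['-81..-58', '-38..-12'] u 283 297
158 9 ['-84..-79', '-29..-13'] u 281 284
164 29 ['-84..-54', '-33..-6'] u 281 297
170 14 ['-84..-53', '-17..-13'] u 281 297
176 17 ['-86..-53', '-23..-5'] u 279 297
```

View pics/s3.png

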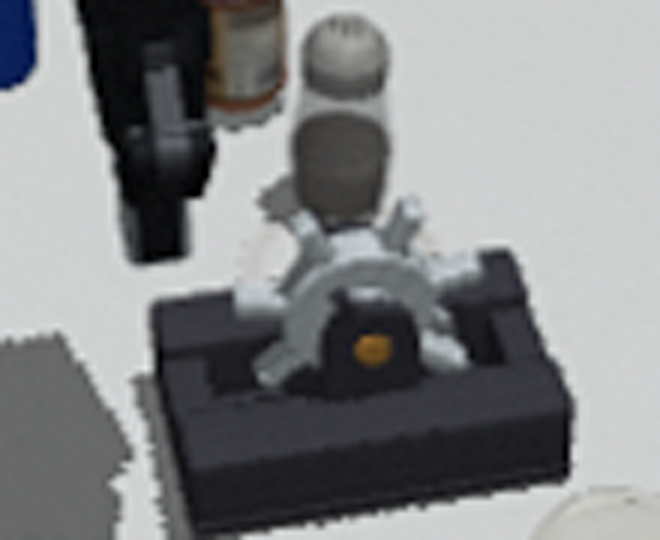

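>>> carry_out(commands=[0.003, 0, -0.006, 0, 0.2, 0, 1, 0.0055, 0, -0.014, 0, 0.2, 0, 1, 0.0055, 0, -0.022, 0, 0.2, 0, 1, 0.0055, 0, -0.029, 0, 0.2, 0, 1, 0.0055, 0, -0.035, 0, 0.2, 0, 1, 0.0055, 0, -0.041, 0, 0.2, 0, 1, 0.0055, 0, -0.047, 0, 0.2, 0, 1, 0.0055, 0, -0.053, 0, 0.2, 0, 1, 0.0055, 0, -0.058, 0, 0.2, 0, 1, 0.0055, 0, -0.063, 0, 0.2, 0, 1, 0.0055, 0, -0.067, 0, 0.2, 0, 1, 0.0055, 0, -0.067, 0, 0.2, 0, 1])

```text
time: 4.58
tool_pos: [510.8, 38.2, 80.9]
tcp_rot: [122.5, 89.9, -67.3]
ft_force: [-0.4, 0.4, -1.3]
finger_gap: 0.2
```

```bash
python3 -c "
from h import *
tip('pics/s4.png')"
```

```text
t 4.575 counter xyz -0.24 0.14 80.85 gap 0.2 F [-0.38  0.4  -1.27] 
R cols [[0.0, -0.171, -0.985], [-0.001, -0.985, 0.171], [-1.0, 0.001, -0.001]] j [-1.400e+00  2.000e-01  1.076e+02 -1.000e-01  7.220e+01  9.840e+01]
50 36 ['-18..20', '-24..-6'] u 317 333
56 33 ['-27..16', '-27..-6'] u 311 333
62 36 ['-18..16', '-26..-20'] u 317 333
68 38 ['-45..14', '-24..1'] u 302 332
74 26 ['-13..11', '-25..-16'] u 319 331
80 10 ['-14..-7', '-24..-19'] u 319 322
92 7 ['-12..7', '-7..5'] u 317 327
98 14 ['-16..6', '-13..3'] u 315 327
104 22 ['-13..5', '-13..1'] u 317 327
110 21 ['-13..5', '-14..1'] u 317 327
116 26 ['-13..9', '-15..-0'] u 317 328
122 15 ['-13..5', '-14..1'] u 317 327
134 6 ['-15..-13', '-24..7'] u 315 319
140 27 ['-15..9', '-34..3'] u 316 331
146 13 ['-14..10', '-38..-13'] u 318 332
152 15 ['-17..-9', '-35..-11'] u 316 320
158 27 ['-18..14', '-33..-1'] u 314 332
164 20 ['-18..14', '-35..7'] u 313 332
170 26 ['-19..14', '-24..8'] u 313 332
176 11 ['-18..13', '-27..-12'] u 315 332
```

View pics/s4.png

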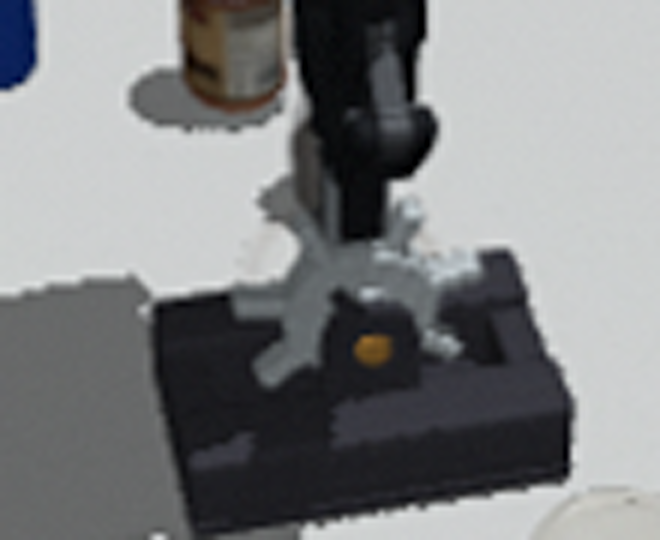

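One click done: the finger sits clear between the two top teeth and the counter hasn't moved. The broad tooth has gone out of sight to the bottom. Next: lift, return and push again.

>>> carry_out(commands=[-0.02, 0, 0, 0, 0, 0, 1, -0.04, 0, 0, 0, 0, 0, 1, -0.04, 0, 0, 0, 0, 0, 1, -0.04, 0, 0.03, 0, 0, 0, 1, -0.04, 0, 0.06, 0, 0, 0, 1, -0.04, 0, 0.06, 0, 0, 0, 1, -0.02, 0, 0.06, 0, 0, 0, 1, 0, 0, 0.06, 0, 0, 0, 1, 0, 0, 0.06, 0, 0, 0, 1, 0, 0, 0.06, 0, 0, 0, 1])

```text
time: 5.88
tool_pos: [451.9, 48.4, 81.1]
tcp_rot: [116.9, 89.9, -73.0]
ft_force: [-0.2, 0.5, 0.3]
finger_gap: -0.4
```

```bash
cat >> h.py <<'E'
def prof(*box):
    """side-camera wheel map: rows x', cols y', max z of bright points"""
    p,d,c=snap("side");W=world(d,c);q=W-np.append(C,0);x=q@ex;y=q@ey;z=q[...,2];b=p.mean(-1)
    g={}
    for i,j in zip(*np.nonzero((abs(x)<54)&(abs(y)<26)&(d>0)&(b>95)&(z<112))):
        k=(int(round(x[i,j]/4)),int(round(y[i,j]/4)));g[k]=max(g.get(k,0),z[i,j])
    for a in range(13,-14,-1):print('%4d'%(a*4),' '.join('%3d'%g[(a,b)] if (a,b) in g else '  .' for b in range(6,-7,-1)))
E
python3 -c "
from h import *
st();prof()"
```

```text
t 5.875 counter xyz -60.02 0.27 81.07 gap -0.4 F [-0.24  0.48  0.26] 
R cols [[0.0, -0.171, -0.985], [-0.001, -0.985, 0.171], [-1.0, 0.001, -0.0]] j [-3.000e-01 -9.200e+00  1.164e+02 -1.000e-01  7.270e+01  9.960e+01]
  52   .   .   .   .   .   .   .   .   .   .   .   .   .
  48   .   .   .   .   .   .   .   .   .   .   .   .   .
  44   .   .   .   .   .   .   .   .   .   .   .   .   .
  40   .   .  13   .   .  75  75  75   .   .   .   .   .
  36   .   .   .   .   .  74  73  74  71   .   .   .   .
  32   .  38   .   .  72  73  72  74  71   .   .   .   .
  28   .   .   .   .   .  73  72  72  42   .   .   .   .
  24   .   .   .   .  70   .  75  68  74   .   .   .   .
  20   .   .   .   .   . 101 102 101  80   .   .   .   .
  16   .   .   .   .   . 102 103 103 101   .   .   .   .
  12   .   .   .   .   .  98  98  98  84   .   .   .   .
   8   .   .   .   .  90  88  91  89  85   .   .   .   .
   4   .   .   .   .  88  88  89  88  88   .  78   .   .
   0   .   .   .   .  88  89  89  88  87  75  78   .   .
  -4   .   .   .   .   .  88  89  89  90  76   .   .   .
  -8   .   .   .   .  87  88  88  90  88   .  84   .   .
 -12   .   .  87   .   .  93  91  96  86   .   .   .   .
 -16  67   .   .   .  99 102 101 101  97   .   .  70   .
 -20   .   .   .   .  79 102 101 102  79   .   .   .   .
 -24   .   .   .   .  76  99  79  78  78   .   .   .   .
 -28   .   .   .   .   .  73  72  72  69   .   .   .   .
 -32   .   .   .   .   .  73  72  73  71   .   .   .   .
 -36   .   .   .   .   .  73  74  73  37   .   .   .   .
 -40   .   .   .   .   .  74  74  76   .   .   .   .   .
 -44   .   .   .   .   .  74  75  74   .   .   .   .   .
 -48   .   .   .   .   .   .   .   .   .   .   .   .   .
 -52   .   .   .   .   .   .   . 107   .   .   .   .   .
```

The map shows an exact rest position, with the broad tooth gone from the far side (click 2). Second push.

>>> carry_out(commands=[0, 0, -0.008, 0, 0, 0, 1, 0, 0, -0.016, 0, 0, 0, 1, 0, 0, -0.023, 0, 0, 0, 1, 0, 0, -0.029, 0, 0, 0, 1, 0, 0, -0.035, 0, 0, 0, 1, 0, 0, -0.041, 0, 0, 0, 1, 0, 0, -0.047, 0, 0, 0, 1, 0, 0, -0.052, 0, 0, 0, 1, 0, 0, -0.056, 0, 0, 0, 1, 0, 0, -0.059, 0, 0, 0, 1, 0, 0, -0.059, 0, 0, 0, 1])

```text
time: 7.3
tool_pos: [510.3, 38.3, 81.4]
tcp_rot: [138.9, 89.9, -51.0]
ft_force: [-0.4, -1.0, 0.6]
finger_gap: 0.0
```

>>> carry_out(commands=[-0.02, 0, 0, 0, 0, 0, 1, -0.04, 0, 0, 0, 0, 0, 1, -0.04, 0, 0, 0, 0, 0, 1, -0.04, 0, 0.03, 0, 0, 0, 1, -0.04, 0, 0.06, 0, 0, 0, 1, -0.04, 0, 0.06, 0, 0, 0, 1, -0.02, 0, 0.06, 0, 0, 0, 1, 0, 0, 0.06, 0, 0, 0, 1, 0, 0, 0.06, 0, 0, 0, 1, 0, 0, 0.06, 0, 0, 0, 1])

```text
time: 8.55
tool_pos: [451.7, 48.5, 81.7]
tcp_rot: [148.7, 89.9, -41.1]
ft_force: [0.0, -0.1, 0.1]
finger_gap: -0.0
```

```bash
python3 -c "
from h import *
st();prof()"
```

```text
t 8.55 counter xyz -60.21 0.34 81.74 gap -0.0 F [ 0.   -0.12  0.12] 
R cols [[0.001, -0.171, -0.985], [-0.001, -0.985, 0.171], [-1.0, 0.001, -0.001]] j [-3.000e-01 -9.300e+00  1.164e+02 -1.000e-01  7.280e+01  9.960e+01]
  52   .   .   .   .   .   .   .   .   .   .   .   .   .
  48   .   .   .   .   .   .   .   .   .   .   .   .   .
  44   .  12   .   .   .   .   .   .   .   .   .   .   .
  40   .   .   .   .  72  74  75  74   .   .   .   .   .
  36   .   .   .   .   .  73  74  74   .   .   .   .   .
  32   .   .   .   .   .  73  74  73  71   .   .   .   .
  28   .   .   .   .   .  72  71  71  61   .   .   .   .
  24   .   .   .   .   .  71  72  76  71   .   .   .   .
  20   .   .   .   .   . 102 102  99  99   .   .   .   .
  16   .   .   .   . 102 102 103 102  93   .   .   .   .
  12   .   .   .   .   .  99  98 102  86   .   .   .   .
   8   .   .   .   .   .  90  90  90  86   .   .   .   .
   4   .   .   .   .  86  89  89  88  89   .  76   .   .
   0   .   .   .   .  89  88  90  89  88   .  79  81   .
  -4   .   .   .   .  87  88  90  89  89  74   .   .   .
  -8   .   .   .   .  87  88  89  88  88   .  85   .   .
 -12   .  85   .   .   .  92  89  97  87   .   .   .   .
 -16   .   .   .   .   . 101 103  99  90   .  68   .   .
 -20   .   .   .   .  79 103 102 103  81  49   .   .   .
 -24   .   .   .  45  76 101 101 100  74  47  42   .   .
 -28   .   .   .  43  47  72  72  72  67  48  45   .   .
 -32   .   .   .  42  42  73  73  73  44  42  40   .   .
 -36   .   .  35  39  39  72  75  73  39  40   .   .   .
 -40   .   .   .   .   .  76  75  75   .   .   .   .   .
 -44   .   .   .   .   .  76  73  75   .   .   .   .   .
 -48   .   .   .   .   .   .   .   .   .   .   .   .   .
 -52   .   .   .   .   .   .   . 102   .   .   .   .   .
```

The broad tooth is now low on the near side (x −36 to −24, z about 42), so the wheel is at click 3. Two more to go.

>>> carry_out(commands=[0.001, 0, -0.008, 0, 0, 0, 1, 0.001, 0, -0.016, 0, 0, 0, 1, 0.001, 0, -0.023, 0, 0, 0, 1, 0.001, 0, -0.029, 0, 0, 0, 1, 0.001, 0, -0.035, 0, 0, 0, 1, 0.001, 0, -0.041, 0, 0, 0, 1, 0.001, 0, -0.047, 0, 0, 0, 1, 0.001, 0, -0.052, 0, 0, 0, 1, 0.001, 0, -0.056, 0, 0, 0, 1, 0.001, 0, -0.059, 0, 0, 0, 1, 0.001, 0, -0.059, 0, 0, 0, 1])

```text
time: 9.98
tool_pos: [510.1, 38.4, 81.1]
tcp_rot: [157.9, 89.9, -31.9]
ft_force: [-1.2, 0.0, -0.0]
finger_gap: -0.2
```

>>> carry_out(commands=[-0.02, 0, 0, 0, 0, 0, 1, -0.04, 0, 0, 0, 0, 0, 1, -0.04, 0, 0, 0, 0, 0, 1, -0.04, 0, 0.03, 0, 0, 0, 1, -0.04, 0, 0.06, 0, 0, 0, 1, -0.04, 0, 0.06, 0, 0, 0, 1, -0.02, 0, 0.06, 0, 0, 0, 1, 0, 0, 0.06, 0, 0, 0, 1, 0, 0, 0.06, 0, 0, 0, 1, 0, 0, 0.06, 0, 0, 0, 1])

```text
time: 11.22
tool_pos: [451.5, 48.5, 81.3]
tcp_rot: [160.4, 89.9, -29.4]
ft_force: [0.0, -0.3, 1.2]
finger_gap: -0.0
```

```bash
python3 -c "
from h import *
st();prof()"
```

```text
t 11.225 counter xyz -60.44 0.36 81.34 gap -0.0 F [ 0.05 -0.28  1.16] 
R cols [[0.002, -0.171, -0.985], [-0.001, -0.985, 0.171], [-1.0, 0.001, -0.002]] j [-3.000e-01 -9.300e+00  1.165e+02 -1.000e-01  7.270e+01  9.960e+01]
  52   .   .   .   .   .   .   .   .   .   .   .   .   .
  48   .   .   .   .   .   .   .   .   .   .   .   .   .
  44   .   .   .   .   .   .   .   .   .   .   .   .   .
  40   .   .   .   .   .  76  75  76  76   .   .   .   .
  36   .   .   .   .   .  74  74  75   .   .   .   .   .
  32   .   .   .   .   .  73  74  74  72   .   .   .   .
  28   .   .   .   .  70  73  73  72   .   .   .   .   .
  24   .   .   .   .   .  72  74  73  71   .   .   .   .
  20   .   .   .   .   . 101 102  97 102   .   .   .   .
  16   .   .   .   . 102 103 102 103 102   .   .   .   .
  12   .   .   .   .  92  99 101  99  92   .   .   .   .
   8   .   .   .   .  86  91  88  92  87   .   .   .   .
   4   .   .   .   .   .  89  89  89  88   .  78   .   .
   0   .   .   .   .  88  90  89  90  89  76  79   .  68
  -4   .   .   .   .  88  88  89  87  87   .   .   .   .
  -8   .   .   .   .  87  86  89  88  89   .  85   .   .
 -12  85  86   .   .   .  92  91  97  86   .   .   .   .
 -16   .   .   .   .  81 101 102 102  89   .   .   .   .
 -20   .   .   .   .  80 102 103 103 101   .   .   .   .
 -24   .   .  69  70  77  77 102  77  78  70  67   .   .
 -28   .   .  69  71  72  73  72  70  73  70   .   .   .
 -32   .   .  71  72  74  72  74  73  72  73   .   .   .
 -36   .   .   .  74  73  74  73  73  74  73   .   .   .
 -40   .   .   .  74  74  75  74  74  76  74  75   .   .
 -44   .   .   .  74  75  74  76  76  74  76  72   .   .
 -48   .   .   .   .   .   .   .   .   .   .   .   .   .
 -52   .   .   .   .   .   .   .   .   .   .   .   .   .
```

Click 4: the broad tooth is level on the near side. Last click, pushed more slowly through the half-way point.

>>> carry_out(commands=[0, 0, -0.008, 0, 0, 0, 1, 0, 0, -0.016, 0, 0, 0, 1, 0, 0, -0.022, 0, 0, 0, 1, 0, 0, -0.026, 0, 0, 0, 1, 0, 0, -0.03, 0, 0, 0, 1, 0, 0, -0.034, 0, 0, 0, 1, 0, 0, -0.038, 0, 0, 0, 1, 0, 0, -0.041, 0, 0, 0, 1, 0, 0, -0.044, 0, 0, 0, 1, 0, 0, -0.047, 0, 0, 0, 1, 0, 0, -0.05, 0, 0, 0, 1, 0, 0, -0.053, 0, 0, 0, 1])

```text
time: 12.78
tool_pos: [504.5, 39.4, 82.0]
tcp_rot: [171.2, 89.8, -18.7]
ft_force: [0.4, -0.0, 1.1]
finger_gap: 0.0
```

>>> carry_out(commands=[0, 0, -0.003, 0, 0, 0, 1, 0, 0, -0.006, 0, 0, 0, 1, 0, 0, -0.006, 0, 0, 0, 1, 0, 0, -0.006, 0, 0, 0, 1])

```text
time: 13.28
tool_pos: [510.1, 38.4, 81.8]
tcp_rot: [168.3, 89.8, -21.5]
ft_force: [0.3, 0.1, -0.3]
finger_gap: 0.1
```

>>> carry_out(commands=[-0.02, 0, 0, 0, 0, 0, 1, -0.04, 0, 0, 0, 0, 0, 1, -0.06, 0, 0, 0, 0, 0, 1, -0.08, 0, 0.03, 0, 0, 0, 1, -0.1, 0, 0.07, 0, 0, 0, 1, -0.1, 0, 0.09, 0, 0, 0, 1, -0.1, 0, 0.09, 0, 0, 0, 1, -0.1, 0, 0.09, 0, 0, 0, 1])

```text
time: 14.28
tool_pos: [421.6, 53.8, 181.5]
tcp_rot: [169.6, 89.8, -20.3]
ft_force: [-0.3, 0.1, -0.8]
finger_gap: 0.1
```

```bash
python3 - <<'E'
from h import *
st();prof()
p,d,c=snap("side");cv2.imwrite('pics/s5.png',cv2.resize(p[140:300,224:424,::-1],None,fx=3.6,fy=3.6,interpolation=cv2.INTER_CUBIC))
W=world(d,c);z0=np.load('side0.npz')
for nm,(u,v) in dict(salt=(321,179),honey=(368,264),spice=(302,154),block=(340,245)).items():
    print(nm,W[v-1:v+2,u-1:u+2].mean((0,1)).round(1),world(z0['d'],c)[v-1:v+2,u-1:u+2].mean((0,1)).round(1))
E
```

```text
t 14.275 counter xyz -90.79 0.52 181.46 gap 0.1 F [-0.25  0.1  -0.75] 
R cols [[0.003, -0.171, -0.985], [-0.001, -0.985, 0.171], [-1.0, 0.001, -0.003]] j [ 4.000e-01 -2.000e+01  1.145e+02 -1.000e-01  8.530e+01  1.003e+02]
  52   .   .   .   .   .   .   .   .   .   .   .   .   .
  48   .   .   .   .   .   .   .   .   .   .   .   .   .
  44   .   .   .   .   .   .  73   .   .   .   .   .   .
  40   .   .  13   .   .  75  76  74   .   .   .   .   .
  36   .   .   .   .   .  73  74  74   .   .   .   .   .
  32   .   .   .   .   .  73  74  73   .   .   .   .   .
  28   .   .   .   .   .  72  73  72  67   .   .   .   .
  24   .   .   .   .   .   .  76  75  70   .   .   .   .
  20   .   .   .   .   . 101 101 100  76   .   .   .   .
  16   .   .   .   . 102   . 104 101  83   .   .   .   .
  12   .   .   .   .   . 100 104  99  97   .   .   .   .
   8   .   .   .   .  87  91  89  92  87   .   .   .   .
   4   .   .   .   .   .  90  90  89  88   .  78   .   .
   0   .   .   .   .  88  90  86  88  87   .  79   .   .
  -4   .   .   .   .  87  89  90  89  90  74   .   .   .
  -8   .   .  83   .  88  87  87  87  85  86   .   .   .
 -12   .   .   .   .  91  97  94  92  90  97  85   .   .
 -16   .   .   .   . 103 100  98 104 103 102 100   .   .
 -20   .   .   . 103 102 103 102 102 102 103  95   .   .
 -24   .   .   . 102   . 101   .  68 102  99   .   .   .
 -28   .   .   .   .   .  70  72  73   .   .   .   .   .
 -32   .   .   .   .   .  74  73  72   .   .   .   .   .
 -36   .   .   .   .   .  72  74  75  37   .   .   .   .
 -40   .   .   .   .   .  73  75  72   .   .   .   .   .
 -44   .   .   .   .  72   .  75  75   .   .   .   .   .
 -48   .   .   .   .   .   .   .   .   .   .   .   .   .
 -52   .   .   .   .   .   .   .   .   .   .   .   .   .
salt [549.5 144.1  83.2] [549.8 144.8  82.6]
honey [ 527.5 -130.6   93.7] [ 527.3 -130.8   94.1]
spice [533.9 224.5 105.4] [533.9 224.5 105.4]
block [529.3  -9.4  24.5] [529.7  -8.5  23.5]
```

View pics/s5.png

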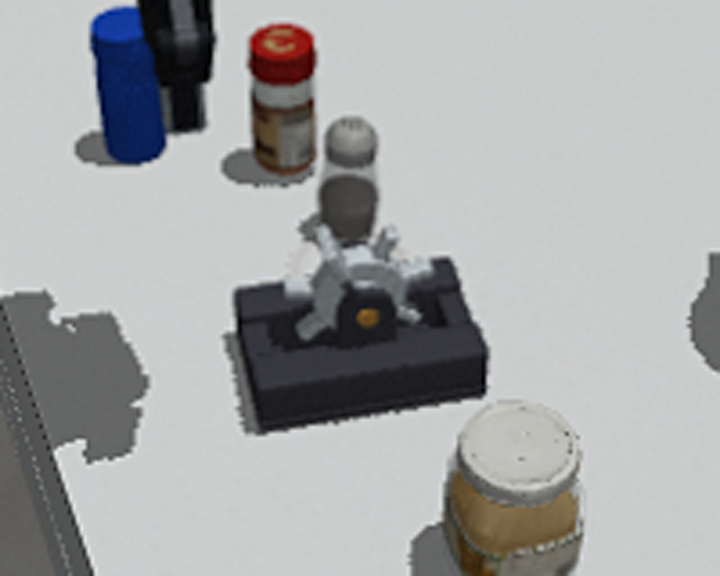

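The broad tooth (crop 340,255) is now the near top tooth at x≈−20, z≈103, in line with the fins. Nothing else has moved and the gripper is clear, so I'm handing in.

```bash
python3 -c "
from h import *
print(order.hand_in())"
```

```text
the job is handed in; nothing more can be done
None
```

I flicked the wheel four clicks, one sweep of the closed fingertips each, and handed the job in at about 14.3 s of the 54 s allowed. No verdict is reported, so the result rests on my own checks.

- **Start:** both cameras showed the broad tooth low on the far side, four clicks short of the goal. After every click I checked that the wheel was at rest and where the broad tooth stood.
- **End:** the broad tooth is the near top tooth (x about −20 mm, z about 103 mm), in line with the index fins.
- **Surroundings:** the checked points on the counter, salt shaker, honey jar and spice jar moved by about 1.5 mm or less, which is within noise. The force readings between moves stayed under about 1.5 N, though none were taken during the pushes. The gripper ended well clear.
- **Disagreement:** the cameras showed the shut fingertips about 12 mm above the reported TCP. By `r.nose_length` they should have been 22 mm below it. I went by the cameras, and every click worked at that height.

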